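# Close and latch the socket-set case

## Robot

A 7-joint arm with a two-finger parallel gripper is mounted at the origin on the work surface. World frame = base frame: x ahead of the robot, y to its left, z up, the work surface at z = 0. Lengths are in m, angles in rad, forces in N, time in s.
With the tool pointing down it reaches from about 0.4 to 0.925 m from the base axis. Payload 5.6 kg.
Tool frame: the origin (TCP) lies between the finger pads; the fingertips stand 11 mm ahead of it and the grasp point (between the pads) lies 8 mm behind it (arm.finger_overhang is the distance from the TCP to the fingertips, in m); y points along the fingers, z is the direction in which the jaws open and shut, and the axes are right-handed (so a half turn about y gives the same grasp; the last joint's range is limited). The gripper opens to 85 mm and grips with 20 to 120 N. Pads are 22 mm wide; open, the fingers measure 114 mm over their backs; the gripper's body (76 mm by 85 mm) begins 54 mm behind the grasp point. The pads swing forward as they close: fully open they stand 13 mm farther back than shut.
Start: joints at [-1.155, 0.468, -0.012, 1.603, 0.006, 1.071, -0.056], TCP at [0.288, 0.583, 0.242] pointing down, gripper open.
Joint ranges: [-2.53, 2.53], [-0.31, 2.02], [-1.57, 1.55], [0.28, 2.44], [-1.29, 4.43], [0.15, 1.84], [-2.92, 2.92]. Speed limits (rad/s): [2.57, 2.57, 3.14, 3.14, 3.14, 3.14, 3.14].

## Interface

Orientations are given as a unit quaternion [w, x, y, z].
In Python, from bench import readout, optics, arm gives the robot as it stands.
- The arm moves only by the shell command python3 -m inch 'ROWS' [OPENING] [FORCE]. ROWS is JSON, a list of rows, each a list of 6 numbers: the shift along the tool's x, y, z in mm, then the turn, a rotation vector about the tool's x, y, z in rad. In form: [[dx, dy, dz, wx, wy, wz], ...]. A call has 1 to 12 rows; each row shifts and turns the commanded pose from where the row before left it, along the tool's axes as they then stand; what a row does not reach is not made up. A row lasts 1/8 s, in which the tool goes at most 62.5 mm and 10.7 degrees, less where a joint would pass 70% of its speed; a pose out of reach is approached as far as the arm can. A call is refused whole if a number of a shift passes 62.5 or a number of a turn 0.188, either way. A call with a gripper value outside its range is refused whole. OPENING is the finger opening in mm, from 0 to 85.4, set as the call begins (- or left out, the last holds). The fingers move at their own pace and stop on an object; FORCE is the grip in N (left out, the last holds). Time passes only in rows, so rows that do not move let the fingers close. It gives the time, the measured TCP pose, the force and the opening at its end, in the units of the state.
- readout.state(): the state, without advancing time (a new reading comes with each control period).
- optics.camera(name): name is "scene" or "top"; returns a dict with "frame" (400x640x3 uint8, red, green, blue), "fx", "fy", "cx", "cy" (pixels), "extrinsics" (4x4, takes a point from world to camera coordinates). Camera axes: x right, y up, looking along -z (the intrinsics and any distortion apply to the point x, -y, -z); pixel columns grow to the right and rows downward; lengths in m; the calibration is good to about 2 mm. A picture is of the moment at which its call begins. There is no depth.
- arm.hand_in(): hands the job in, once; it reports no verdict.
The state is a dict: "time_s": time; "qpos": joint angles; "dq": joint speeds; "effort": joint torques, N m; "ee_pos": TCP position; "tool_rot": TCP orientation; "contact_force": force on the tool from outside, world axes, zero at the start; "torque": the same for the moment, N m; "opening": finger opening in m.
Only numpy, scipy, OpenCV 4.12 (cv2) and the standard library are available. Lean on these libraries where they do the work, as an engineer would, in place of code of your own. Each camera call takes 0.05 s, during which the arm holds its last target.

## Task

Pack up the open socket set on the bench using only your fingertips, pinching and lifting nothing: gently push the lid over and down until it is fully shut, without slamming it, and then slide both latches outwards, away from the middle of the lid, as far as they go. The case and the things around it stay where they are.

Things in the scene. Friction and masses are not known exactly. Their poses are not given: they have to be found in the camera images.
- case: grey moulded case of a socket set, standing loose on the bench, about 3 kg; 180 mm deep (its x), 280 mm wide (its y). Origin: centre of its underside. Its -x is the front (latches, black carrying handle, towards the robot), its +x the hinge side. Base rim 42 mm high; shut, lid included, 64 mm high. A carrying handle sticks out 29 mm and two steel latch keepers 15 mm from the front, all lower than the shut lid's top
- hinge (a joint): angle of the lid, rad: 0 shut, up to 1.95 leaning back against its stop (1.57 upright). The hinge is stiff: the lid stays at any angle where it is left; 2 to 5 N at its free edge moves it. It starts somewhere from 1.35 to 1.95
- lid: grey tray-shaped lid, 180 by 280 mm, 22 mm deep. Origin on the hinge axis, midway along it. Its -x runs from the hinge to the free edge (180 mm), y along the hinge, +z out of its outer face (up when shut; facing away from the robot when open). The outer face is flat but for the two latch tabs and ribs 1 mm high
- lid_hinge (a point): point on the hinge axis, midway along it: in the case's frame at x +90 mm, y 0, z 42 mm
- lid_edge (a point): middle of the lid's free edge, on its outer face: in the lid's frame at x -180 mm, y 0, z +22 mm. The lid is bare for 55 mm to either side of it
- latch_left_tab (a point): centre of the top of the left latch's thumb tab (point axes are those of the lid). The tab is a ridged block 14 mm (case x) by 22 mm (case y) that stands 13.5 mm above the lid's outer face, centred 12 mm in from the lid's free edge; with the latch drawn back it is 72 mm to the left of the lid's middle (+ case y)
- latch_right_tab (a point): centre of the top of the right latch's thumb tab (point axes are those of the lid). The tab is a ridged block 14 mm (case x) by 22 mm (case y) that stands 13.5 mm above the lid's outer face, centred 12 mm in from the lid's free edge; with the latch drawn back it is 72 mm to the right of the lid's middle (- case y)
- latch_left (a joint): travel of the left latch along the lid's edge, m: about 0 drawn back, 0.014 at its stop, bolt fully in the keeper; grows as the tab moves outwards (case +y). Stiff sliding friction of about 2 N; stays where it is left. Its bolt passes under a keeper on the base: the lid must be fully down first, and a bolt thrown early holds the lid up
- latch_right (a joint): the same for the right latch; grows as the tab moves outwards (case -y)
- spray_can: aerosol can about 65 mm across and 190 to 220 mm tall, standing left of the case; bystander. Origin at the middle of its underside
- tape_roll: roll of black tape lying flat, 100 mm across, 25 mm high, left of the case near its hinge; bystander. Origin at the middle of its underside
- wrench: steel combination wrench, 170 mm long, lying right of the case; bystander. Origin at the underside, near the middle of its length
- deep_socket: steel deep socket standing on end, 27 mm across, 65 mm tall, right of the case; bystander. Origin at the middle of its underside
- brake_lever: dark brake lever, about 180 mm long, lying in a blue open parts tray far to the left; bystander. Origin at the underside, near the middle of its length
- screwdriver: screwdriver lying far to the right; bystander. Origin at the underside, near the middle of its length
- grease_jar: jar 72 mm across, 70 mm tall, close behind the hinge side; bystander. Origin at the middle of its underside

How it is judged:
By the outcome, as a careful person would: the job done as asked, in the order asked, and still so for the second after the job is handed in, with the robot touching nothing.
It also fails if it takes over 56 s, if anything falls off the work surface, if the arm or the gripper's body presses on something with over 40 N, if the wrist force passes 120 N, or if a joint passes its speed limit or range.

## Working session

There is one attempt and no reset: what is moved stays moved. The work goes in short steps, Python scripts to look and compute and a shell command to move; the robot and the scene stay as the last step left them, time stands still between calls to the robot, and variables do not carry over. Pictures are saved under pics/ and viewed, and the job is handed in when it is done.

```bash
mkdir -p pics; ls
python3 - <<'E'
from bench import readout, optics, arm
import cv2, numpy as np
print(readout.state(), arm.finger_overhang)
for n in("scene","top"):
    c=optics.camera(n); cv2.imwrite(f"pics/{n}0.png",c["frame"][:,:,::-1]); print(n,[c[k] for k in("fx","fy","cx","cy")],np.round(c["extrinsics"],4).tolist(),[k for k in c])
E
```

```text
pics
{'time_s': 0.0, 'qpos': array([-1.15502687,  0.4683999 , -0.01158354,  1.60363905,  0.00600693,
        1.07141906, -0.05631247]), 'dq': array([ 0.00220079,  0.00211812, -0.00134606,  0.00199207,  0.00059903,
       -0.00019557, -0.00089   ]), 'effort': array([-9.53930430e-04, -5.32378757e+01,  2.06794438e-02, -2.51301241e+01,
        1.13833920e-02,  7.65764562e-03, -1.41635098e-06]), 'ee_pos': array([0.28767766, 0.58225702, 0.24131719]), 'tool_rot': array([-0.68793764,  0.6892176 , -0.16090985,  0.16071379]), 'contact_force': array([-0.63682506, -0.56870903,  0.88330641]), 'torque': array([ 0.00535113, -0.02851215,  0.12625263]), 'opening': 0.0854714346805686} 0.011
scene [478.1577715342253, 478.1577715342253, 313.06436346550447, 199.61036289318724] [[-0.0599, 0.9982, 0.0068, -0.0218], [-0.7511, -0.0496, 0.6583, 0.3961], [0.6575, 0.0344, 0.7527, -2.0385], [0.0, 0.0, 0.0, 1.0]] ['frame', 'fx', 'fy', 'cx', 'cy', 'extrinsics']
top [452.4102939945707, 452.4102939945707, 314.3489304516257, 202.8983160978654] [[0.0202, -0.9996, 0.0181, 0.0174], [0.996, 0.0217, 0.0871, -0.6115], [-0.0874, 0.0163, 0.996, -1.4098], [0.0, 0.0, 0.0, 1.0]] ['frame', 'fx', 'fy', 'cx', 'cy', 'extrinsics']
```

View pics/scene0.png

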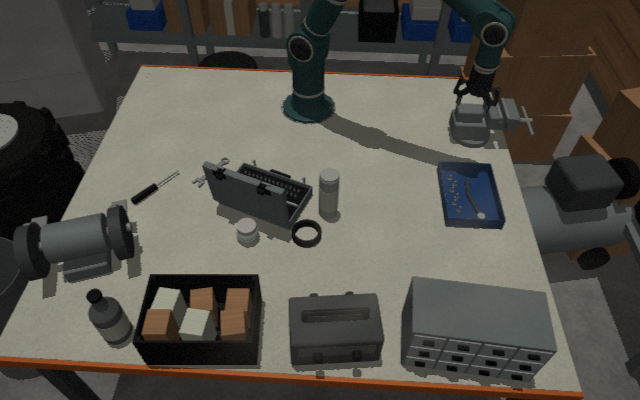

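View pics/top0.png

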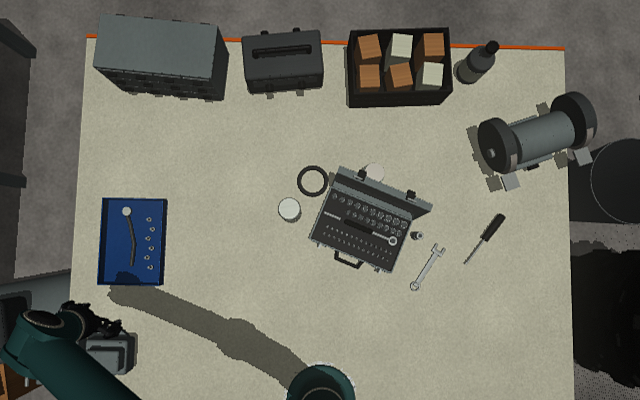

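The top view shows the open case at about (370,220), the can at (289,209), the tape at (313,181), the jar behind the lid at (373,172), the socket at (417,236) and the wrench at (428,267). I'll zoom in for corners.

Run:
```python
import cv2
a=cv2.imread("pics/top0.png")[150:285,270:450]; cv2.imwrite("pics/t1.png",cv2.resize(a,None,fx=4.4,fy=4.4,interpolation=cv2.INTER_CUBIC))
a=cv2.imread("pics/scene0.png")[145:255,180:350]; cv2.imwrite("pics/s1.png",cv2.resize(a,None,fx=4.6,fy=4.6,interpolation=cv2.INTER_CUBIC))
```

```text
(no output)
```

View pics/t1.png

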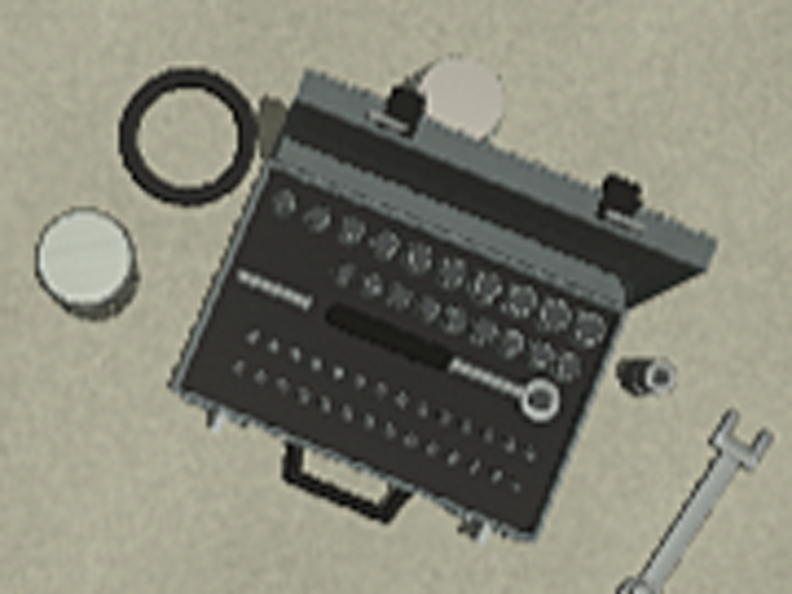

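View pics/s1.png

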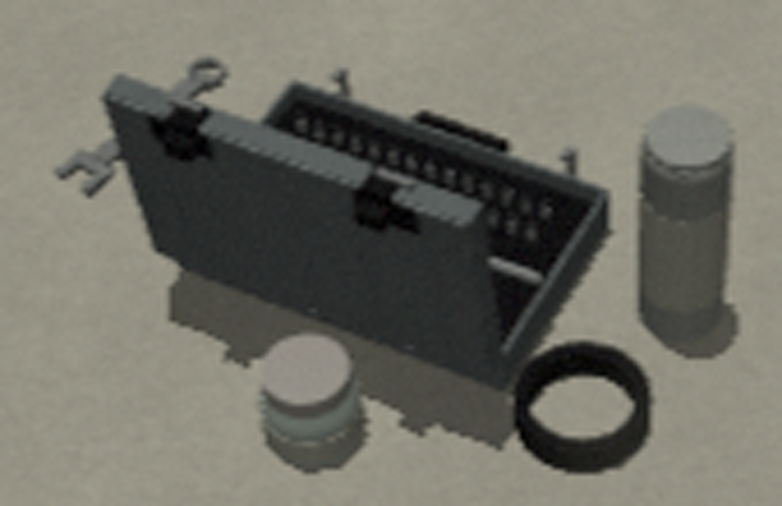

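```bash
cat > h.py <<'E'
import numpy as np, cv2
from bench import readout, optics, arm
C={n:optics.camera(n) for n in("scene","top")} if 0 else None
def ray(c,u,v):
    E=np.array(c["extrinsics"]);R=E[:3,:3];t=E[:3,3]
    d=np.array([(u-c["cx"])/c["fx"],-(v-c["cy"])/c["fy"],-1.]); return -R.T@t, R.T@d
def plane(c,u,v,z):
    o,d=ray(c,u,v); return o+d*(z-o[2])/d[2]
def tri(c1,p1,c2,p2):
    o1,d1=ray(c1,*p1);o2,d2=ray(c2,*p2)
    s=np.linalg.lstsq(np.c_[d1,-d2],o2-o1,rcond=None)[0]
    a=o1+d1*s[0];b=o2+d2*s[1];return (a+b)/2,np.linalg.norm(a-b)
def proj(c,p):
    E=np.array(c["extrinsics"]);q=E[:3,:3]@p+E[:3,3];return np.array([c["cx"]+c["fx"]*q[0]/-q[2],c["cy"]-c["fy"]*q[1]/-q[2]])
T=lambda x,y:(270+x/4.4-.4,150+y/4.4-.4)
S=lambda x,y:(180+x/4.6-.4,145+y/4.6-.4)
E
python3 - <<'E'
from h import *
t=optics.camera("top");s=optics.camera("scene")
for n,p in dict(FL=(170,387),FR=(533,541),BL=(268,160),BR=(628,306)).items(): print(n,plane(t,*T(*p),.042).round(4))
for n,p in dict(FL=(608,195),FR=(292,85)).items(): print(n,'scene',plane(s,*S(*p),.042).round(4))
print('lidL',tri(t,T(308,70),s,S(480,218))); print('lidR',tri(t,T(717,242),s,S(106,98)))
print('jar',plane(t,*T(462,97),.07),'can',plane(t,*T(85,258),.2),'sock',plane(t,*T(660,376),.065))
print('tape',plane(t,*T(188,137),.025),'wrench',plane(t,*T(740,440),.005),plane(t,*T(640,590),.005))
E
```

```text
FL [0.5008 0.0474 0.042 ]
FR [ 0.3976 -0.2113  0.042 ]
BL [ 0.6644 -0.0193  0.042 ]
BR [ 0.5651 -0.2784  0.042 ]
FL scene [0.5022 0.0472 0.042 ]
FR scene [ 0.4    -0.2112  0.042 ]
lidL (array([ 0.69788011, -0.02882117,  0.22699333]), np.float64(0.010064272729293666))
lidR (array([ 0.59644308, -0.29123862,  0.21730723]), np.float64(0.0040799902684866))
jar [ 0.70865674 -0.15408517  0.07      ] can [0.57933038 0.10360346 0.2       ] sock [ 0.51521503 -0.29560189  0.065     ]
tape [0.68199775 0.03813344 0.025     ] wrench [ 0.4711196  -0.36924807  0.005     ] [ 0.36159835 -0.29609546  0.005     ]
```

```bash
cat >> h.py <<'E'
from scipy.spatial.transform import Rotation as Ro
PSI=-0.374; XC=np.array([np.cos(PSI),np.sin(PSI),0]);YC=np.array([-XC[1],XC[0],0]);O=np.array([.532,-.1154,0.])
HN=O+.09*XC+[0,0,.042]
def case(p): d=np.asarray(p)-O; return np.array([d@XC,d@YC,d[2]])
def world(x,y,z): return O+x*XC+y*YC+[0,0,z]
def R():
    q=readout.state()["tool_rot"]; return Ro.from_quat([q[1],q[2],q[3],q[0]])
def delta(pw): # mm in tool axes from current
    return R().inv().apply(np.asarray(pw)-readout.state()["ee_pos"])*1000
def turnto(zdir): # desired tool y=down, z=zdir
    y=np.array([0,0,-1.]);M=np.c_[np.cross(y,zdir),y,zdir]
    return (R().inv()*Ro.from_matrix(M)).as_rotvec()
def stat():
    s=readout.state();print(s["time_s"],"case mm",(case(s["ee_pos"])*1000).round(1),"F",s["contact_force"].round(1),"Fc",(s["contact_force"]@XC).round(1),(s["contact_force"]@YC).round(1),"q",s["qpos"].round(2),s["opening"])
E
python3 - <<'E'
from h import *
stat();print(R().as_matrix().round(3))
for z in (XC,-XC,YC,-YC): print(turnto(z).round(3))
print(delta(world(.18,0,.30)))
E
```

```text
0.2 case mm [-482.3  560.4  241.7] F [-0.4  0.5 -0.8] Fc -0.5 0.3 q [-1.16  0.47 -0.01  1.6   0.01  1.07 -0.06] 0.0853606098604113
[[ 0.897 -0.     0.443]
 [-0.443 -0.001  0.897]
 [ 0.    -1.    -0.001]]
[1.000e-03 1.486e+00 1.000e-03]
[ 1.000e-03 -1.656e+00 -1.000e-03]
[ 0.001 -0.085  0.   ]
[-0.000e+00  3.057e+00  2.000e-03]
[ 707.44219294  -57.70037315 -502.28748983]
```

```bash
python3 -m inch '[[0,-60,0,0,0,0],[0,-60,0,0,-0.085,0],[42,0,-35,0,0,0],[42,0,-35,0,0,0],[42,0,-35,0,0,0],[42,0,-35,0,0,0],[42,0,-35,0,0,0],[42,0,-35,0,0,0],[42,0,-35,0,0,0],[42,0,-35,0,0,0],[42,0,-35,0,0,0],[42,0,-35,0,0,0]]' 0; python3 -c "
from h import *
stat();print(delta(world(.168,0,.30)),turnto(YC))"
```

```text
time_s: 1.7
ee_pos: [0.5516, 0.102, 0.3624]
tool_rot: [0.695, -0.695, 0.131, -0.131]
contact_force: [1.3, 0.9, 0.5]
opening: 0.0
1.7 case mm [-61.2 209.5 362.4] F [1.3 0.9 0.5] Fc 0.8 1.3 q [-0.48  0.21  0.29  1.69 -0.06  1.25  1.01] 3.680057045009467e-05
[ 229.12336904   62.31024438 -209.61807858] [-3.14898001e-04  3.73423625e-04  9.72404858e-05]
```

```bash
python3 -m inch '[[42,0,-42,0,0,0],[42,0,-42,0,0,0],[42,0,-42,0,0,0],[42,0,-42,0,0,0],[42,0,-42,0,0,0],[20,0,0,0,0,0],[0,0,0,0,0,0]]' 0; python3 -c "
from h import *
stat()
for n in('scene','top'): cv2.imwrite('pics/%s2.png'%n,optics.camera(n)['frame'][100:330,150:500,::-1].repeat(2,0).repeat(2,1))"
```

```text
time_s: 2.58
ee_pos: [0.6888, -0.1768, 0.3609]
tool_rot: [-0.695, 0.695, -0.132, 0.131]
contact_force: [-0.5, 0.8, 0.4]
opening: 0.0001
2.575 case mm [1.684e+02 1.000e-01 3.609e+02] F [-0.5  0.8  0.4] Fc -0.8 0.6 q [-0.06  0.51  0.42  1.31 -0.2   1.36  1.55] 0.00010689914523808775
```

View pics/scene2.png

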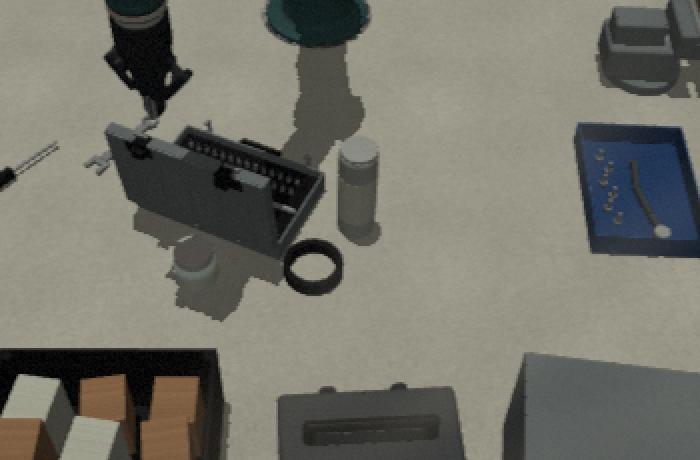

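View pics/top2.png

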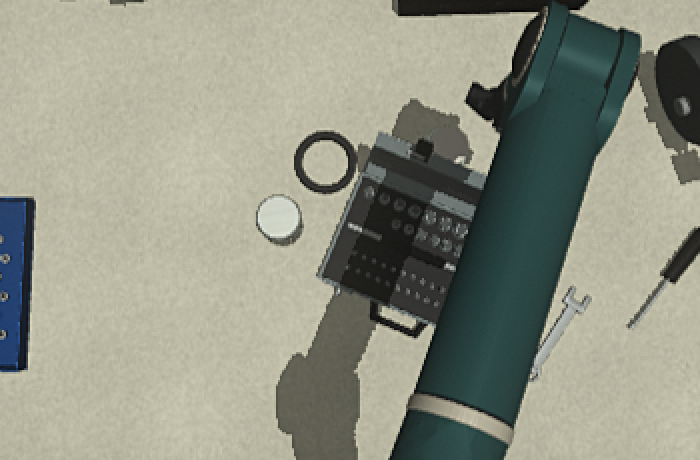

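```bash
python3 -c "
from h import *
for n in('scene','top'):
  c=optics.camera(n)
  print(n,(proj(c,readout.state()['ee_pos'])-[150,100])*2,(proj(c,world(.123,0,.222))-[150,100])*2)"
```

```text
scene [155.86521757 107.65977251] [181.80745235 156.66861499]
top [501.62267065 123.12581772] [469.95545637 170.83214979]
```

```bash
python3 -m inch '[[0,40,0,0,0,0],[0,40,0,0,0,0],[0,40,0,0,0,0],[0,33,0,0,0,0],[0,0,0,0,0,0],[-6,0,0,0,0,0],[-6,0,0,0,0,0],[-4,0,0,0,0,0],[-4,0,0,0,0,0],[-4,0,0,0,0,0],[0,0,0,0,0,0]]' 0; python3 -c "
from h import *
stat()"
```

```text
time_s: 4.15
ee_pos: [0.6659, -0.1671, 0.2094]
tool_rot: [0.695, -0.695, 0.131, -0.131]
contact_force: [1.1, -0.8, 0.2]
opening: -0.0003
4.15 case mm [143.6   0.8 209.4] F [ 1.1 -0.8  0.2] Fc 1.4 -0.3 q [-0.07  0.58  0.38  1.55 -0.24  1.06  1.58] -0.00026561277019671677
```

```bash
python3 -m inch '[[-4,-1,0,0,0,0],[-4,-1,0,0,0,0],[-4,-2,0,0,0,0],[-4,-2,0,0,0,0],[-4,-2,0,0,0,0],[-4,0,0,0,0,0],[-4,0,0,0,0,0]]' 0; python3 -c "
from h import *
stat()
cv2.imwrite('pics/s3.png',cv2.resize(optics.camera('scene')['frame'][130:255,180:350,::-1],None,fx=4,fy=4))"
```

```text
time_s: 5.03
ee_pos: [0.6406, -0.1572, 0.2183]
tool_rot: [-0.695, 0.695, -0.131, 0.132]
contact_force: [1.9, -1.5, 2.7]
opening: -0.0
5.025 case mm [116.3   0.8 218.3] F [ 1.9 -1.5  2.7] Fc 2.3 -0.7 q [-0.09  0.52  0.39  1.62 -0.22  1.04  1.56] -4.016687482871289e-06
```

View pics/s3.png

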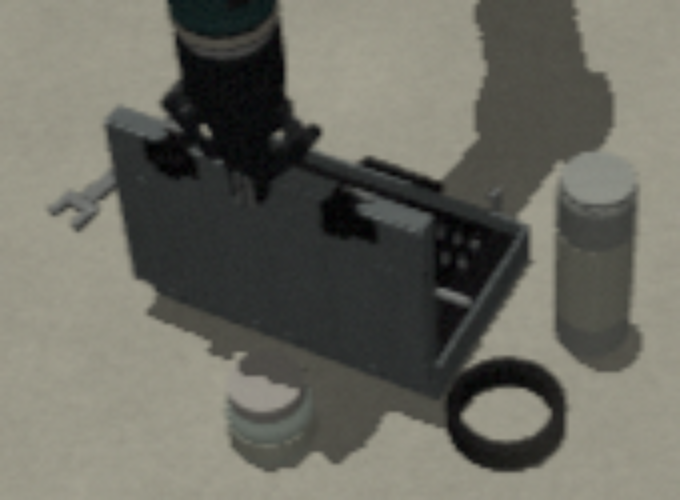

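```bash
python3 -m inch '[[-4,0,0,0,0,0],[-4,0,0,0,0,0],[-4,0,0,0,0,0],[-4,0,0,0,0,0]]' 0; python3 -c "
from h import *
stat()"; python3 -m inch '[[-4,0,0,0,0,0],[-4,0,0,0,0,0],[-4,0,0,0,0,0],[-4,0.5,0,0,0,0]]' 0; python3 -c "
from h import *
stat()"
```

```text
time_s: 5.58
ee_pos: [0.6249, -0.1509, 0.2173]
tool_rot: [0.695, -0.695, 0.131, -0.131]
contact_force: [2.3, -0.1, 3.0]
opening: -0.0002
5.575 case mm [ 99.5   0.9 217.3] F [ 2.3 -0.1  3. ] Fc 2.2 0.7 q [-0.1   0.49  0.39  1.67 -0.21  1.02  1.56] -0.00015368289955154887
time_s: 6.08
ee_pos: [0.6099, -0.1449, 0.2165]
tool_rot: [0.695, -0.695, 0.132, -0.131]
contact_force: [2.8, -0.8, 1.5]
opening: 0.0001
6.075 case mm [ 83.3   1.  216.5] F [ 2.8 -0.8  1.5] Fc 3.0 0.3 q [-0.11  0.47  0.39  1.71 -0.21  1.01  1.55] 0.0001078048013387618
```

```bash
python3 -m inch '[[-5,0.3,0,0,0,0],[-5,0.5,0,0,0,0],[-5,0.7,0,0,0,0],[-5,1,0,0,0,0],[-5,1.2,0,0,0,0],[-5,1.4,0,0,0,0],[-5,1.6,0,0,0,0],[-5,1.8,0,0,0,0],[-5,2,0,0,0,0]]' 0; python3 -c "
from h import *
stat()"; python3 -m inch '[[-5,2.3,0,0,0,0],[-5,2.5,0,0,0,0],[-5,2.7,0,0,0,0],[-5,3,0,0,0,0],[-5,3.2,0,0,0,0],[-5,3.4,0,0,0,0]]' 0; python3 -c "
from h import *
stat()
cv2.imwrite('pics/s4.png',cv2.resize(optics.camera('scene')['frame'][130:255,180:350,::-1],None,fx=4,fy=4))"
```

```text
time_s: 7.2
ee_pos: [0.5681, -0.1287, 0.2064]
tool_rot: [0.695, -0.695, 0.131, -0.131]
contact_force: [1.2, 0.2, 2.1]
opening: 0.0
7.2 case mm [ 38.4   0.8 206.4] F [1.2 0.2 2.1] Fc 1.1 0.7 q [-0.14  0.4   0.39  1.83 -0.19  0.95  1.53] 2.8250578897294947e-05
time_s: 7.95
ee_pos: [0.54, -0.1177, 0.1889]
tool_rot: [0.695, -0.695, 0.131, -0.131]
contact_force: [0.5, -0.4, 2.1]
opening: 0.0001
7.95 case mm [  8.3   0.8 188.9] F [ 0.5 -0.4  2.1] Fc 0.6 -0.2 q [-0.16  0.38  0.39  1.91 -0.18  0.88  1.52] 0.00014614166506448221
```

View pics/s4.png

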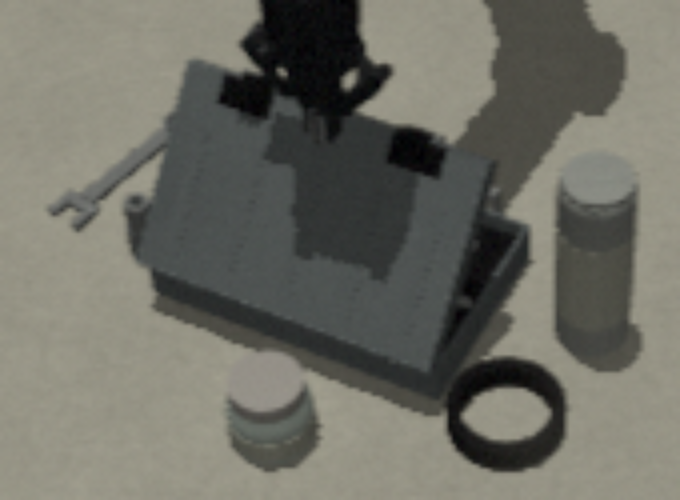

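The lid is at about 48° with the tip near the middle of its edge, and the case hasn't moved. I'll carry on along the arc.

```bash
python3 -m inch '[[-5,3.6,0,0,0,0],[-5,4,0,0,0,0],[-4.5,4,0,0,0,0],[-4.5,4.2,0,0,0,0],[-4,4.3,0,0,0,0],[-4,4.3,0,0,0,0],[-4,4.5,0,0,0,0],[-4,4.7,0,0,0,0],[-4,5,0,0,0,0]]' 0; python3 -c "
from h import *
stat()"; python3 -m inch '[[-3.5,5,0,0,0,0],[-3,5,0,0,0,0],[-3,5,0,0,0,0],[-2.5,5,0,0,0,0],[-2.5,5,0,0,0,0]]' 0; python3 -c "
from h import *
stat()
cv2.imwrite('pics/s5.png',cv2.resize(optics.camera('scene')['frame'][130:255,180:350,::-1],None,fx=4,fy=4))"
```

```text
time_s: 9.12
ee_pos: [0.5039, -0.1035, 0.1502]
tool_rot: [0.695, -0.695, 0.131, -0.131]
contact_force: [-0.4, 0.1, 1.3]
opening: 0.0003
9.125 case mm [-30.5   0.8 150.2] F [-0.4  0.1  1.3] Fc -0.4 -0.0 q [-0.17  0.37  0.37  2.03 -0.19  0.77  1.51] 0.00029726988921793346
time_s: 9.75
ee_pos: [0.4905, -0.0983, 0.1252]
tool_rot: [-0.695, 0.695, -0.131, 0.131]
contact_force: [-0.5, 0.8, 2.3]
opening: 0.0001
9.75 case mm [-44.9   0.7 125.2] F [-0.5  0.8  2.3] Fc -0.8 0.6 q [-0.17  0.39  0.36  2.08 -0.21  0.7   1.52] 0.00011997809654301562
```

View pics/s5.png

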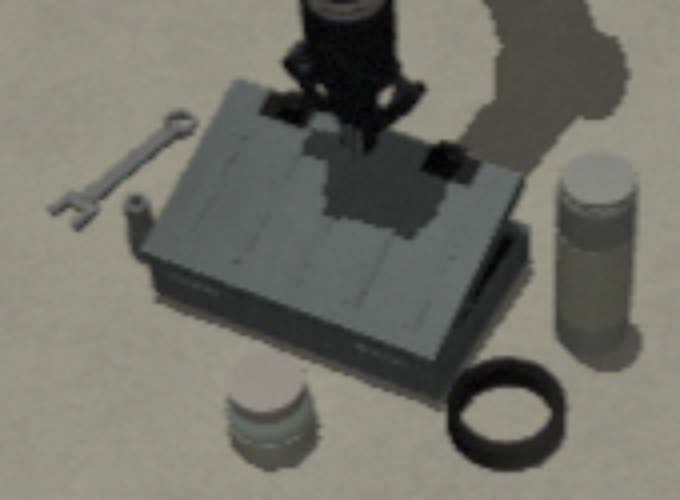

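```bash
python3 -m inch '[[-2.2,5,0,0,0,0],[-2.2,5,0,0,0,0],[-2,4,0,0,0,0],[-1.7,4,0,0,0,0],[-1.5,4,0,0,0,0],[-1.5,4,0,0,0,0],[-1,3,0,0,0,0],[-1,3,0,0,0,0],[-0.8,3,0,0,0,0],[-0.5,3,0,0,0,0]]' 0; python3 -c "
from h import *
stat()"; python3 -m inch '[[-0.5,2,0,0,0,0],[-0.5,2,0,0,0,0],[0,1.5,0,0,0,0],[0,1.5,0,0,0,0],[0,1,0,0,0,0]]' 0; python3 -c "
from h import *
stat()"
```

```text
time_s: 11.05
ee_pos: [0.4771, -0.093, 0.0874]
tool_rot: [0.695, -0.695, 0.132, -0.131]
contact_force: [0.4, 0.4, 0.7]
opening: 0.0001
11.05 case mm [-59.3   0.8  87.4] F [0.4 0.4 0.7] Fc 0.2 0.5 q [-0.15  0.44  0.33  2.13 -0.25  0.61  1.55] 0.00010166039213790426
time_s: 11.68
ee_pos: [0.476, -0.0926, 0.0794]
tool_rot: [0.695, -0.695, 0.132, -0.131]
contact_force: [-0.6, 0.2, 0.5]
opening: 0.0003
11.675 case mm [-60.4   0.8  79.4] F [-0.6  0.2  0.5] Fc -0.6 -0.0 q [-0.15  0.46  0.32  2.13 -0.25  0.59  1.56] 0.0003316905200661833
```

```bash
python3 -m inch '[[0,1,0,0,0,0],[0,1,0,0,0,0],[0,1,0,0,0,0]]' 0; python3 -c "
from h import *
stat()";python3 -m inch '[[0,1,0,0,0,0],[0,1,0,0,0,0],[0,0,0,0,0,0]]' 0; python3 -c "
from h import *
stat()
cv2.imwrite('pics/s6.png',cv2.resize(optics.camera('scene')['frame'][130:255,180:350,::-1],None,fx=4,fy=4))"
```

```text
time_s: 12.05
ee_pos: [0.4763, -0.0927, 0.0765]
tool_rot: [0.695, -0.695, 0.131, -0.131]
contact_force: [-1.0, 0.4, 1.2]
opening: -0.0002
12.05 case mm [-60.1   0.7  76.5] F [-1.   0.4  1.2] Fc -1.1 0.0 q [-0.14  0.46  0.32  2.13 -0.26  0.58  1.56] -0.00015091259619237624
time_s: 12.42
ee_pos: [0.4764, -0.0927, 0.075]
tool_rot: [0.695, -0.695, 0.131, -0.131]
contact_force: [-2.8, 0.0, 7.8]
opening: -0.0002
12.425 case mm [-60.1   0.8  75. ] F [-2.8  0.   7.8] Fc -2.6 -1.0 q [-0.14  0.46  0.32  2.13 -0.26  0.58  1.56] -0.00017223538108012838
```

View pics/s6.png

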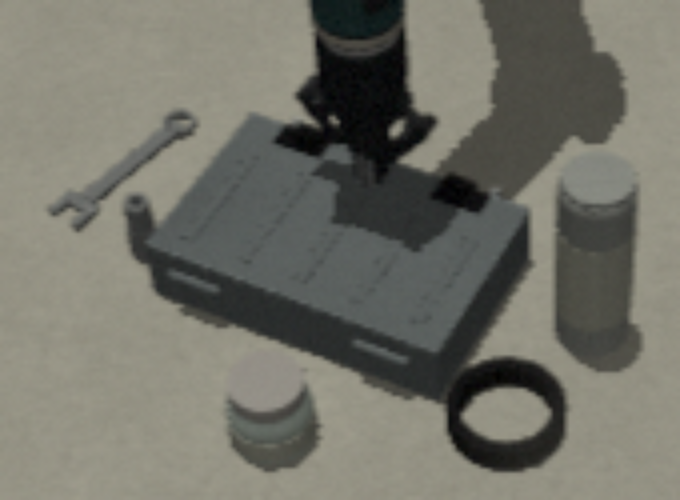

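```bash
python3 -m inch '[[0,1,0,0,0,0],[0,1,0,0,0,0],[0,0,0,0,0,0]]' 0; python3 -c "
from h import *
stat()"
```

```text
time_s: 12.85
ee_pos: [0.4764, -0.0927, 0.0748]
tool_rot: [0.695, -0.694, 0.132, -0.131]
contact_force: [-9.2, 0.8, 27.7]
opening: 0.0002
12.85 case mm [-60.1   0.8  74.8] F [-9.2  0.8 27.7] Fc -8.8 -2.6 q [-0.14  0.46  0.32  2.13 -0.26  0.58  1.56] 0.00016297045805387366
```

```bash
python3 -m inch '[[0,-3,0,0,0,0],[0,-6,0,0,0,0],[-6,0,4,0,0,0],[-6,0,8,0,0,0],[-6,0,8,0,0,0],[0,0,8,0,0,0],[0,0,0,0,0,0]]' 0; python3 -c "
from h import *
stat()
for n in('scene','top'): 
  c=optics.camera(n); x,y,w,h=(180,130,170,125) if n=='scene' else (270,150,180,135)
  cv2.imwrite('pics/%s7.png'%n,cv2.resize(c['frame'][y:y+h,x:x+w,::-1],None,fx=4.4,fy=4.4,interpolation=cv2.INTER_CUBIC))
  for p in ((-.078,.072,.0775),(-.078,-.072,.0775),(.09,.14,.064),(-.09,.14,.064),(-.09,-.14,.064),(.09,-.14,.064)): print(n,(proj(c,world(*p))-[x,y]+.4)*4.4)
"
```

```text
time_s: 13.72
ee_pos: [0.4702, -0.0591, 0.0816]
tool_rot: [0.695, -0.695, 0.131, -0.131]
contact_force: [-1.2, -1.0, -0.5]
opening: 0.0002
13.725 case mm [-78.   29.8  81.6] F [-1.2 -1.  -0.5] Fc -0.8 -1.3 q [-0.22  0.44  0.32  2.16 -0.25  0.58  1.49] 0.00020527225469176081
scene [498.28443554 202.57846462]
scene [338.71772636 147.90975433]
scene [479.79447217 391.8093872 ]
scene [582.67334842 231.02916041]
scene [275.10879877 125.67557314]
scene [156.66775146 271.95300365]
top [267.12582781 410.31594096]
top [459.98582169 490.8158632 ]
top [267.7850178  152.46133682]
top [169.51665122 388.66305023]
top [541.14111945 543.84417956]
top [635.56505393 305.10707912]
```

View pics/scene7.png

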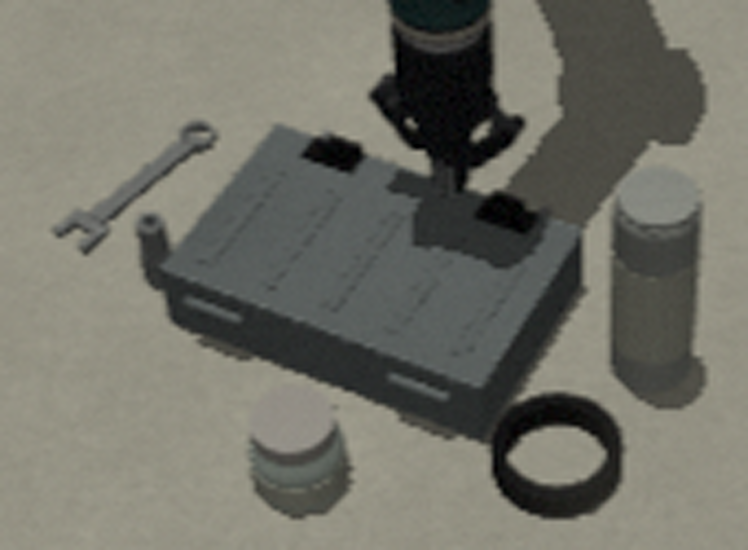

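View pics/top7.png

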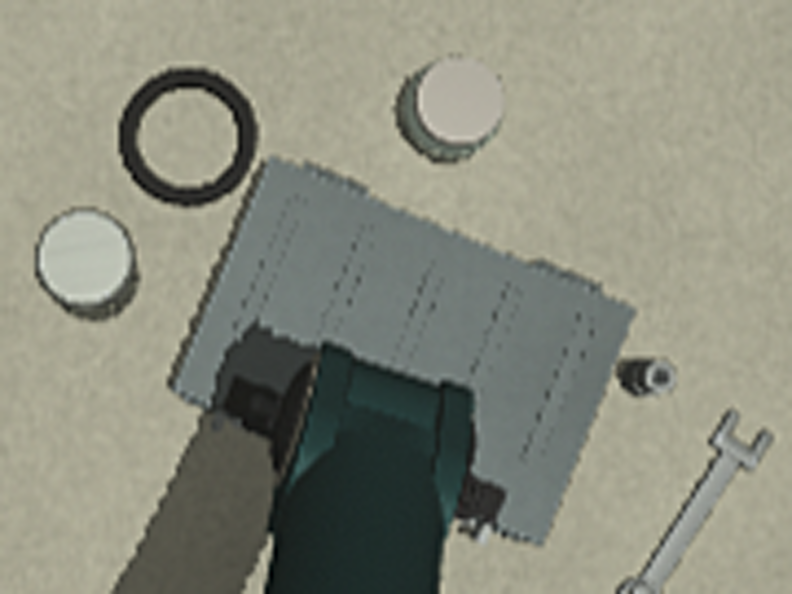

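```bash
python3 -m inch '[[0,3,3,0,0,0],[0,0,3,0,0,0],[0,0,3,0,0,0],[0,0,3,0,0,0],[0,0,3,0,0,0],[0,0,2,0,0,0],[0,0,2,0,0,0]]' 0; python3 -c "
from h import *
stat()"; python3 -m inch '[[0,0,2,0,0,0],[0,0,2,0,0,0]]' 0; python3 -c "
from h import *
stat()"
```

```text
time_s: 14.7
ee_pos: [0.4768, -0.0422, 0.0786]
tool_rot: [0.695, -0.695, 0.131, -0.131]
contact_force: [-0.3, -0.7, 0.3]
opening: 0.0001
14.7 case mm [-78.1  47.9  78.6] F [-0.3 -0.7  0.3] Fc 0.0 -0.7 q [-0.25  0.45  0.32  2.15 -0.25  0.58  1.45] 0.00011694441290045517
time_s: 14.95
ee_pos: [0.4781, -0.0391, 0.0785]
tool_rot: [-0.695, 0.695, -0.132, 0.132]
contact_force: [-0.5, -2.0, -0.5]
opening: 0.0005
14.95 case mm [-78.1  51.4  78.5] F [-0.5 -2.  -0.5] Fc 0.3 -2.0 q [-0.26  0.45  0.32  2.14 -0.25  0.58  1.44] 0.00047765596675749964
```

```bash
python3 -m inch '[[0,0,2,0,0,0],[0,0,2,0,0,0],[0,0,2,0,0,0]]' 0; python3 -c "
from h import *
stat()"; python3 -m inch '[[0,0,2,0,0,0],[0,0,1,0,0,0],[0,0,1,0,0,0]]' 0; python3 -c "
from h import *
stat()"
```

```text
time_s: 15.32
ee_pos: [0.4804, -0.0331, 0.0786]
tool_rot: [-0.695, 0.695, -0.131, 0.131]
contact_force: [-1.0, -2.3, 0.6]
opening: 0.0001
15.325 case mm [-78.1  57.8  78.6] F [-1.  -2.3  0.6] Fc -0.1 -2.6 q [-0.27  0.45  0.32  2.14 -0.25  0.58  1.43] 9.315831509446839e-05
time_s: 15.7
ee_pos: [0.4819, -0.0293, 0.0786]
tool_rot: [0.695, -0.695, 0.131, -0.131]
contact_force: [-1.3, -1.9, -0.6]
opening: 0.0004
15.7 case mm [-78.1  61.9  78.6] F [-1.3 -1.9 -0.6] Fc -0.5 -2.2 q [-0.27  0.45  0.32  2.14 -0.25  0.59  1.42] 0.0003560780829037922
```

```bash
python3 -m inch '[[0,0,1,0,0,0],[0,0,1,0,0,0]]' 0; python3 -c "
from h import *
stat()"; python3 -m inch '[[0,0,1,0,0,0],[0,0,0,0,0,0]]' 0; python3 -c "
from h import *
stat()"
```

```text
time_s: 15.95
ee_pos: [0.4823, -0.0283, 0.0785]
tool_rot: [-0.694, 0.695, -0.132, 0.131]
contact_force: [-1.2, -6.0, -0.1]
opening: -0.0002
15.95 case mm [-78.1  62.9  78.5] F [-1.2 -6.  -0.1] Fc 1.1 -6.0 q [-0.28  0.45  0.32  2.14 -0.25  0.59  1.42] -0.00023085499812947245
time_s: 16.2
ee_pos: [0.4823, -0.0282, 0.0785]
tool_rot: [-0.694, 0.695, -0.132, 0.132]
contact_force: [-2.5, -7.4, 1.3]
opening: 0.0002
16.2 case mm [-78.1  63.   78.5] F [-2.5 -7.4  1.3] Fc 0.4 -7.8 q [-0.28  0.45  0.32  2.14 -0.25  0.59  1.42] 0.00022730024096524125
```

```bash
python3 -m inch '[[0,0,-4,0,0,0],[0,0,-14,0,0,0],[0,0,-16,0,0,0],[0,0,-16,0,0,0],[0,0,-16,0,0,0],[0,0,-16,0,0,0],[0,0,-14,0,0,0],[0,0,-10,0,0,0],[0,0,0,0,0,0]]' 0; python3 -c "
from h import *
stat()"; python3 -m inch '[[0,0,-2,0,0,0],[0,0,-2,0,0,0],[0,0,-2,0,0,0],[0,0,-2,0,0,0],[0,0,-2,0,0,0]]' 0; python3 -c "
from h import *
stat()"
```

```text
time_s: 17.32
ee_pos: [0.444, -0.126, 0.0786]
tool_rot: [-0.695, 0.695, -0.132, 0.132]
contact_force: [-0.6, -0.2, 0.1]
opening: -0.0001
17.325 case mm [-78.1 -42.   78.6] F [-0.6 -0.2  0.1] Fc -0.5 -0.4 q [-0.07  0.43  0.33  2.19 -0.25  0.56  1.64] -0.00011700934749777042
time_s: 17.95
ee_pos: [0.4407, -0.1342, 0.0786]
tool_rot: [0.695, -0.695, 0.131, -0.131]
contact_force: [1.1, 2.6, -0.8]
opening: -0.0
17.95 case mm [-78.1 -50.8  78.6] F [ 1.1  2.6 -0.8] Fc 0.0 2.8 q [-0.05  0.43  0.33  2.19 -0.25  0.56  1.66] -1.499199927902035e-05
```

```bash
python3 -m inch '[[0,0,-2,0,0,0],[0,0,-2,0,0,0],[0,0,-2,0,0,0],[0,0,-2,0,0,0],[0,0,-1,0,0,0]]' 0; python3 -c "
from h import *
stat()"; python3 -m inch '[[0,0,-1,0,0,0],[0,0,-1,0,0,0],[0,0,-1,0,0,0]]' 0; python3 -c "
from h import *
stat()"
```

```text
time_s: 18.58
ee_pos: [0.4372, -0.1431, 0.0786]
tool_rot: [0.695, -0.695, 0.131, -0.131]
contact_force: [0.4, 2.3, 0.3]
opening: 0.0002
18.575 case mm [-78.1 -60.4  78.6] F [0.4 2.3 0.3] Fc -0.5 2.3 q [-0.03  0.43  0.33  2.19 -0.25  0.56  1.68] 0.00020381101475545034
time_s: 18.95
ee_pos: [0.4365, -0.1449, 0.0786]
tool_rot: [0.695, -0.694, 0.131, -0.131]
contact_force: [2.5, 6.0, -1.1]
opening: -0.0001
18.95 case mm [-78.1 -62.4  78.6] F [ 2.5  6.  -1.1] Fc 0.1 6.5 q [-0.03  0.43  0.33  2.19 -0.25  0.56  1.69] -9.204031868344712e-05
```

```bash
python3 -m inch '[[0,0,-1,0,0,0],[0,0,0,0,0,0]]' 0; python3 -c "
from h import *
stat()"; python3 -m inch '[[0,0,4,0,0,0],[0,0,4,0,0,0],[0,-20,0,0,0,0],[0,-40,0,0,0,0],[0,-40,0,0,0,0],[0,-40,0,0,0,0],[-20,-40,0,0,0,0],[0,-30,40,0,0,0],[0,0,40,0,0,0],[0,0,40,0,0,0],[0,0,40,0,0,0]]' 0;  python3 -m inch '[[0,0,50,0,0,0],[0,0,50,0,0,0],[0,0,50,0,0,0],[0,0,50,0,0,0],[0,0,0,0,0,0],[0,0,0,0,0,0]]' 0; python3 -c "
from h import *
stat()
for n in('scene','top'): 
  c=optics.camera(n); x,y,w,h=(180,130,170,125) if n=='scene' else (270,150,180,135)
  cv2.imwrite('pics/%s8.png'%n,cv2.resize(c['frame'][y:y+h,x:x+w,::-1],None,fx=4.4,fy=4.4,interpolation=cv2.INTER_CUBIC))
  for p in ((-.078,.086,.0775),(-.078,-.086,.0775)): print(n,(proj(c,world(*p))-[x,y]+.4)*4.4)
"
```

```text
time_s: 19.2
ee_pos: [0.4365, -0.145, 0.0786]
tool_rot: [0.696, -0.694, 0.131, -0.131]
contact_force: [2.1, 7.3, -1.0]
opening: 0.0001
19.2 case mm [-78.1 -62.4  78.6] F [ 2.1  7.3 -1. ] Fc -0.7 7.6 q [-0.03  0.43  0.33  2.19 -0.25  0.56  1.69] 0.00011907026249855738
time_s: 20.58
ee_pos: [0.4789, 0.0177, 0.2888]
tool_rot: [-0.695, 0.695, -0.131, 0.132]
contact_force: [0.9, 0.1, 0.2]
opening: -0.0004
time_s: 21.32
ee_pos: [0.5515, 0.2021, 0.2881]
tool_rot: [-0.694, 0.695, -0.132, 0.132]
contact_force: [0.6, -0.2, 0.5]
opening: -0.0001
21.325 case mm [-97.8 302.7 288.1] F [ 0.6 -0.2  0.5] Fc 0.6 0.1 q [-0.56  0.32  0.18  1.72 -0.06  1.11  0.84] -0.00012444972024945982
scene [514.20030529 208.03135687]
scene [323.59568324 142.72883283]
top [248.41167305 402.50463716]
top [478.77229721 498.65735374]
```

View pics/scene8.png

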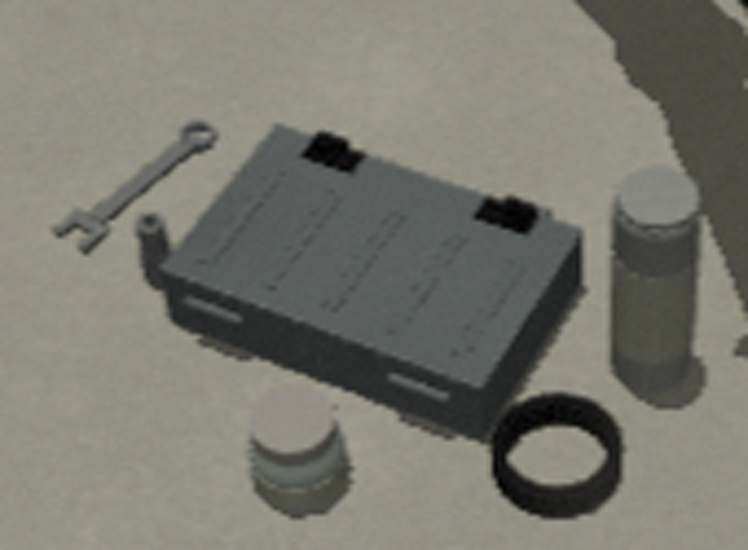

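View pics/top8.png

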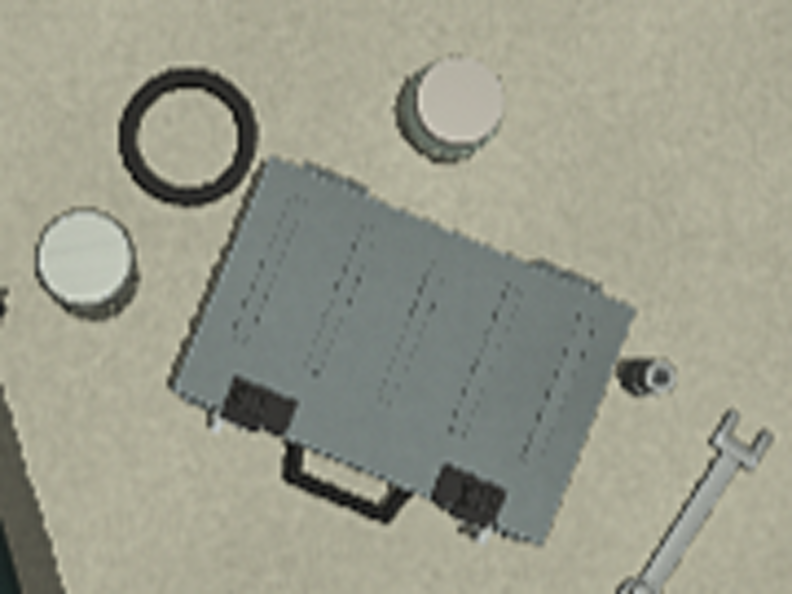

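Run:
```python
import cv2,numpy as np
def g(a): return (255*np.clip(a/255./.35,0,1)**.5).astype('uint8')
s7,s8,t8=[cv2.imread(f"pics/{n}.png") for n in("scene7","scene8","top8")]
f=lambda a:cv2.resize(g(a),None,fx=2.6,fy=2.6)
r=[f(s7[120:240,290:410]),f(s8[120:240,290:410])]
q=[f(s8[170:250,450:570]),f(t8[360:440,200:320])]
q2=[f(s7[170:250,450:570]),f(t8[450:530,410:530])]
cv2.imwrite("pics/cmp.png",cv2.resize(np.vstack([np.hstack(q2),np.hstack(q)]),None,fx=1.2,fy=1.2)); cv2.imwrite("pics/cmpR.png",np.hstack(r))
```

```text
(no output)
```

View pics/cmp.png

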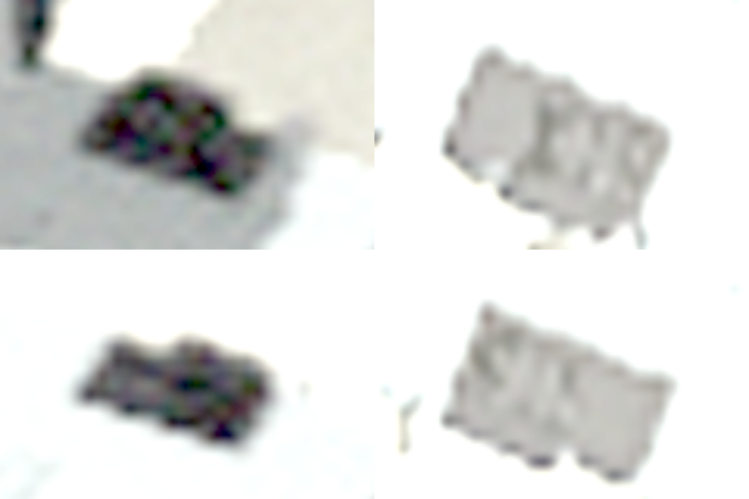

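View pics/cmpR.png

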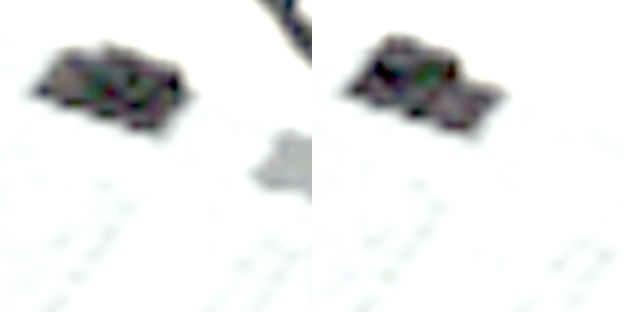

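The tabs have shifted to the outer ends of their plates in both views. The lid is down, and the case and the things around it sit at the same pixels as at the start.

```bash
python3 -c "
from bench import arm
print(arm.hand_in())"
```

```text
the job is handed in; nothing more can be done
None
```

The socket set is packed up: the lid is shut and both latches are out at their stops. I handed the job in after about 21 s of the 56 s allowed, with the arm clear of everything.

- **Lid:** I pushed it over and down with closed fingertips at about 1–3 N. At the end I pressed it with up to 28 N and it moved only another 0.2 mm. The fingertips stopped 63.8 mm above the bench, against a 64 mm shut height.
- **Latches:** I pushed the left one, then the right, each until it met a firm stop. Each took about 2–3 N to slide, and the force rose to about 8 N at the stop. Each moved roughly 13–14 mm, judging from where the fingertip first touched it.
- **Last pictures:** Both tabs are at the outer ends of their plates. By eye, the case, jar, tape, can, socket and wrench are where they were at the start. I did not re-check the screwdriver or the brake lever in its tray, but the arm stayed well above or away from both.

No check failed or disagreed.

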